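Tuck a vent flashing under the lapped shingle and hold it flat

ROBOT

A 6-joint arm with a two-finger parallel gripper is mounted at the origin on a cart in front of the work surface, level with it; the furniture and walls round the work are solid. World frame = base frame: x ahead of the robot, y to its left, z up, the work surface at z = 0. Lengths are in m, angles in rad, forces in N, time in s.
With the tool pointing down it reaches from about 0.3 to 0.875 m from the base axis. Payload 6.4 kg.
Tool frame: the origin (TCP) lies midway between the tips of the shut fingers; the grasp point (between the pads) lies 19 mm behind it; z points along the fingers, y is the line along which they close (so a half turn about z gives the same grasp; the last joint's range is limited). The gripper opens to 85 mm and grips with 20 to 120 N. Pads are 22 mm wide; open, the fingers measure 114 mm over their backs; the gripper's body (76 mm by 85 mm) begins 54 mm behind the grasp point. The pads swing forward as they close: fully open they stand 13 mm farther back than shut.
Start: joints at [-1.311, 0.181, 1.607, -0, 1.354, -0.206], TCP at [0.258, -0.514, 0.231] pointing down, gripper open.
Joint ranges: [-2.99, 2.99], [-0.89, 2.07], [0.3, 2.58], [-1.14, 4.28], [0, 2.63], [-3.12, 3.12]. Speed limits (rad/s): [2.57, 2.57, 3.01, 3.14, 3.14, 3.14].

INTERFACE

Orientations are given as a unit quaternion [w, x, y, z].
In Python, from bench import ctrl gives the robot as it stands. The module is installed in compiled form; this text tells all that it offers.
- The arm moves only by the tool move_arm, never from a script. Its argument "plan" is one flat list of numbers, 6 for each row, row after row: the shift along the world's x, y, z in units of 50 mm (1.0 is 50 mm), then the turn, a rotation vector about the world's x, y, z in rad. A call has 1 to 10 rows; each row is the pose to reach, as a shift and turn from the pose commanded when the call began; what a row does not reach only later rows make up. A row lasts 1/8 s, in which the tool goes at most 62.5 mm and 10.7 degrees, less where a joint would pass 70% of its speed; a pose out of reach is approached as far as the arm can. A call with a gripper value outside its range is refused whole. "grip" is the finger opening in mm, from 0 to 85.4, set as the call begins (left out, the last holds). The fingers move at their own pace and stop on an object; the grip force is fixed at half the most. Time passes only in rows, so rows that repeat a pose let the fingers close. It gives the time, the measured TCP pose, the force, the opening and the grip force at its end, in the units of the state.
- ctrl.get_obs(): the state, without advancing time (a new reading comes with each control period).
- ctrl.camera(name): name is "side" or "top"; returns a dict with "pixels" (400x640x3 uint8, red, green, blue), "fx", "fy", "cx", "cy" (pixels), "dist_coeffs" ([k1, k2, p1, p2, k3] as OpenCV has them; the pictures are not rectified), "origin" and "attitude" of the camera in the world. Camera axes: x right, y down, z forward; pixel columns grow to the right and rows downward; lengths in m; the calibration is good to about 2 mm. A picture is of the moment at which its call begins. There is no depth.
- ctrl.hand_in(): hands the job in; it is judged then, once.
The state is a dict: "time_s": time; "q": joint angles; "dq": joint speeds; "joint_efforts": joint torques, N m; "eef_pos": TCP position; "eef_rot": TCP orientation; "wrist_force": force on the tool from outside, world axes, zero at the start; "torque": the same for the moment, N m; "opening": opening from 0.0 (shut) to 1.0 (fully open); "grasp_force": force on a finger pad.
Only numpy, scipy, OpenCV 4.12 (cv2) and the standard library are available. Lean on these libraries where they do the work, as an engineer would, in place of code of your own. Each camera call takes 0.05 s, during which the arm holds its last target. There are 200 camera calls.

TASK

Fit the vent flashing to the shelter's roof: lift it up off its peg and slide the wide plain side of its plate (the edge farthest from the collar) up the slope under the loose middle shingle of the upper course, without lifting that shingle, until the collar is centred over the vent hole and the plate lies square to the roof. Finish still gripping the flashing and pressing it flat on the shingles below with a firm, steady push, as if for someone to nail it: do not let go. Leave the rubber seal on the other peg and the other things on the bench where they are.

Things in the scene. Friction and masses are not known exactly. Their poses are not given: they have to be found in the camera images.
- flashing: loose sheet-metal vent flashing, about 0.16 kg: flat plate 150 x 120 x 2.5 mm with an upright open round collar, outer diameter 49 mm, bore 43 mm, rim 57 mm above the plate's underside; a thicker foot, 61 mm wide, reaches 9 mm up it. Origin: on the collar's axis at the plate's underside; z up; x to the far edge, which gets tucked in. Plate: x -60 to +90 mm, y -60 to +60 mm. Starts flat on the stand
- flashing_edge (a point): middle of the flashing's far edge on the underside, 90 mm along the flashing's x from its origin; axes as the flashing's
- peg_stand: fixed dark wooden board 85 x 300 x 18 mm with two upright light pegs, 28 mm diameter, at its y = +95 and -95 mm; peg tops 83 mm above the board's underside. Origin: centre of the underside; z up. The flashing's collar stands loosely round one peg, the rubber seal round the other, either way round
- lower_shingles: lower shingle course of the low wooden shelter, fixed: a flat slope of 10 degrees (0.1745 rad), 250 mm wide, eave at x = -139 mm. Origin: centre of the 30 mm vent hole in its top surface, mid-width; x up the slope, y across to the left, z square off the roof. The upper course begins at x = +45 mm, standing 8 mm clear of this surface; a batten closes that slot from x = +110 mm on
- lap_butt (a point): middle of the butt (lower) edge, underside, of the loose middle shingle of the upper course: 45 mm up the slope from the vent hole and 8 mm off the lower shingles. The shingle is 150 mm wide, 8 mm thick, 126 mm long up the slope; the narrower shingles beside it are fixed at the same height
- lap_shingle (a joint): lift of the loose middle shingle, rad: 0 = at rest; it pivots at its head, 126 mm up the slope from the butt, so 0.06 rad raises the butt by about 8 mm. A light spring holds it down: some 3 N up at the butt begins to lift it, 4.5 N raises it by about 8 mm
- seal_ring: black stepped rubber pipe seal, a ring 88 mm across at its foot and 26 mm high, lying round the other peg of the stand; bystander. Origin: centre of its underside
- glue_bottle: small amber glue bottle with a black nozzle, 33 mm across, 102 mm high, upright on the bench; bystander. Origin: centre of its underside
- oak_offcut: block of oak 63 x 108 x 40 mm lying on the bench; bystander. Origin: centre of its underside

How it is judged:
By the outcome, as a careful person would: the job done as asked, in the order asked, and still so for the second after the job is handed in, while the arm keeps its last pose, push and grip.
It also fails if it takes over 48 s, if anything falls off the work surface, if the arm or the gripper's body presses on something with over 40 N, if the wrist force passes 120 N, or if a joint passes its speed limit or range.

## Working session

There is one attempt and no reset: what is moved stays moved. The work goes in short steps, Python scripts to look and compute and a tool call to move; the robot and the scene stay as the last step left them, time stands still between calls to the robot, and variables do not carry over. Pictures are saved under pics/ and viewed, at most 10 in all, crops included, and the job is handed in when it is done.

Besides the shell and the picture viewer there is one more tool, called after "Request:" in YAML: its name, and indented under it one key for each argument. move_arm: Moves the arm, as the interface text tells. Its arguments: {"type":"object","properties":{"plan":{"type":"array"},"grip":{"type":"number"}},"required":["plan"]}

```bash
mkdir -p pics; cat > h.py <<'E'
import numpy as np, cv2
from bench import ctrl
from scipy.spatial.transform import Rotation as R
def snap(name,fn):
    c=ctrl.camera(name); cv2.imwrite('pics/'+fn,c['pixels'][:,:,::-1]); 
    import pickle; pickle.dump(c,open('pics/'+fn+'.pkl','wb')); return c
E
python3 - <<'E'
from h import *
for n in('top','side'):
    c=snap(n,n+'1.png'); print({k:v for k,v in c.items() if k!='pixels'})
print(ctrl.get_obs())
E
```

```text
{'fx': 393.75905115738885, 'fy': 393.75905115738885, 'cx': 315.1860409046981, 'cy': 200.83144048266047, 'dist_coeffs': array([-0.01616952,  0.        ,  0.        ,  0.        ,  0.        ]), 'origin': array([ 0.42190413, -0.07400786,  1.34986056]), 'attitude': array([-0.03820908,  0.71467153, -0.69691444,  0.04577056])}
{'fx': 400.9799516758413, 'fy': 400.9799516758413, 'cx': 316.5276283037741, 'cy': 199.87596980973282, 'dist_coeffs': array([0.02192561, 0.        , 0.        , 0.        , 0.        ]), 'origin': array([0.1361698 , 0.68160466, 0.90319128]), 'attitude': array([ 0.10692618, -0.23262963,  0.88071986, -0.39847557])}
{'time_s': 0.1, 'q': array([-1.31128729e+00,  1.81521467e-01,  1.60787274e+00,  4.33079738e-06,
        1.35378751e+00, -2.06278599e-01]), 'dq': array([-0.00114413, -0.00084816, -0.00157555, -0.00021245,  0.00193672,
        0.00087291]), 'joint_efforts': array([ 4.86569752e-04, -4.45877016e+01, -3.52241457e+01, -2.91836341e-04,
        4.07413449e-03,  1.93558705e-06]), 'eef_pos': array([ 0.25815018, -0.51325737,  0.23046051]), 'eef_rot': array([-7.94309147e-04,  9.73002395e-01,  2.30793648e-01, -1.90307142e-05]), 'wrist_force': array([0.15476597, 0.14118516, 0.34059546]), 'torque': array([-0.03003236, -0.09010998, -0.03946052]), 'grasp_force': 0.0, 'opening': 0.9948281332005573}
```

View pics/top1.png

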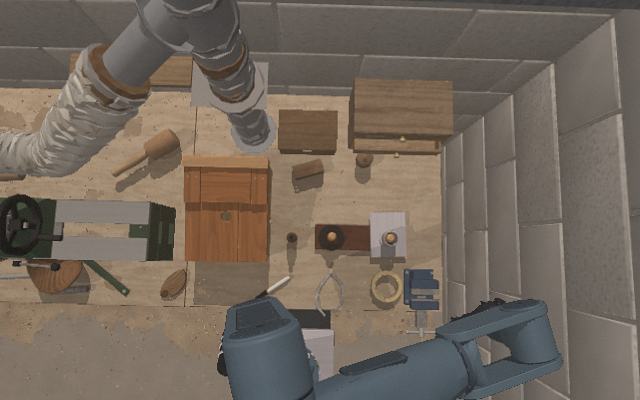

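View pics/side1.png

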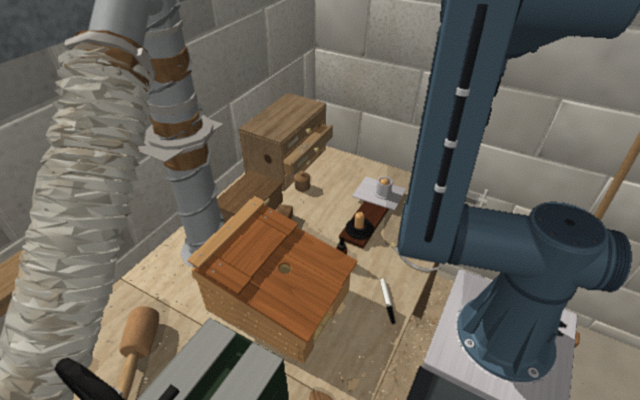

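The top view shows the roof at columns 185-270 and rows 155-262, with the vent hole near (225,215). The flashing is near (388,235), and the seal is at (332,237). The side view shows the hole at (285,268) and the collar at (384,185). Next I'll enlarge these areas.

```bash
python3 - <<'E'
import cv2,numpy as np
t=cv2.imread('pics/top1.png');s=cv2.imread('pics/side1.png')
f=lambda im,x,y,w,h,k:cv2.resize(im[y:y+h,x:x+w],None,fx=k,fy=k,interpolation=cv2.INTER_CUBIC)
a=np.hstack([f(t,310,200,110,75,3.5)[:260,:385],np.zeros((260,10,3),np.uint8),f(s,330,165,90,65,4)[:260]])
b=np.hstack([f(t,175,145,110,130,2.6)[:338],np.zeros((338,10,3),np.uint8),f(s,180,190,190,130,2.6)[:338]])
print(a.shape,b.shape)
W=max(a.shape[1],b.shape[1]); p=lambda i:cv2.copyMakeBorder(i,0,0,0,W-i.shape[1],cv2.BORDER_CONSTANT)
cv2.imwrite('pics/crop1.png',np.vstack([p(a),p(b)]))
E
```

```text
(260, 755, 3) (338, 790, 3)
```

View pics/crop1.png

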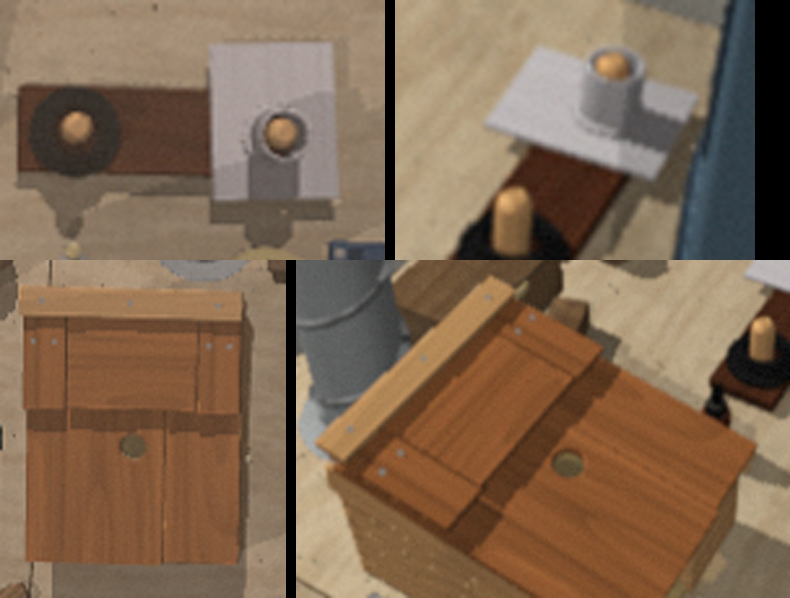

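The plate's far edge points up in the top image (world +x), the same way as up-slope on the roof. Both yaws are therefore small, and I'll fit them.

```bash
cat >> h.py <<'E'
from scipy.optimize import least_squares
import pickle
def proj(c,P):
    q=R.from_quat(c['attitude'],scalar_first=True)
    X=q.inv().apply(np.atleast_2d(P)-c['origin'])
    K=np.array([[c['fx'],0,c['cx']],[0,c['fy'],c['cy']],[0,0,1]])
    return cv2.projectPoints(X,np.zeros(3),np.zeros(3),K,c['dist_coeffs'])[0][:,0]
def load(f): return pickle.load(open('pics/'+f+'.pkl','rb'))
def pose(p,P,tilt=0.): # p=x,y,z,yaw ; roof tilt: x climbs
    return (R.from_euler('z',p[3])*R.from_euler('y',-tilt)).apply(P)+np.array(p[:3])
E
cat > fit1.py <<'E'
from h import *
t,s=load('top1.png'),load('side1.png')
u=lambda a,x0,y0,k,ox,oy:(np.array(a,float)-[ox,oy]+.5)/k-.5+[x0,y0]
ft=u([(209,43),(333,41),(338,199),(212,202),(282,131)],310,200,3.5,0,0)
fs=u([(540,45),(697,95),(657,178),(485,125),(613,65)],330,165,4,395,0)
F=np.array([[90,60,2.5],[90,-60,2.5],[-60,-60,2.5],[-60,60,2.5],[0,0,57]])/1e3
fs_F=np.array([F[0],F[1],F[2],F[3],F[4]])
r=lambda p:np.concatenate([(proj(t,pose(p,F))-ft).ravel(),(proj(s,pose(p,fs_F))-fs).ravel()])
o=least_squares(lambda p:np.append(r(p),(p[2]-.018)*3000),[.35,-.3,.018,0],loss='soft_l1'); print('flash',o.x.round(4));print(r(o.x).reshape(-1,2).round(1).tolist())
lt=u([(132,446),(26,562),(238,563),(26,408),(238,412)],175,145,2.6,0,260)
ls=u([(568,464),(754,449),(480,483),(574,378)],180,190,2.6,296,260)
Lt=np.array([[0,0,0],[-139,125,0],[-139,-125,0],[45,125,16],[45,-125,16]])/1e3
Ls=np.array([[0,0,0],[-139,-125,0],[45,75,16],[45,-75,16]])/1e3
r2=lambda p:np.concatenate([(proj(t,pose(p,Lt,.1745))-lt).ravel(),(proj(s,pose(p,Ls,.1745))-ls).ravel()])
o2=least_squares(r2,[.4,.2,.15,0],loss='soft_l1'); print('roof',o2.x.round(4));print(r2(o2.x).reshape(-1,2).round(1).tolist())
E
python3 fit1.py
```

```text
flash [ 0.4598 -0.3333  0.018   0.0122]
[[0.3, -0.4], [0.1, 0.6], [-0.7, -0.0], [-0.4, -1.3], [0.6, 0.9], [-15.1, 18.6], [-40.0, -12.9], [10.1, -20.8], [40.5, 13.1], [-0.1, -0.7]]
roof [ 5.107e-01  1.861e-01  1.453e-01 -2.000e-04]
[[0.7, 0.2], [0.3, -0.5], [-0.1, 1.2], [-0.9, -0.6], [0.5, 0.0], [-0.2, -0.1], [1.6, -1.1], [-0.3, 1.5], [-0.6, 0.2]]
```

```bash
sed -i 's/(540,45),(697,95),(657,178),(485,125),(613,65)/(485,125),(540,45),(697,95),(657,178),(613,65)/' fit1.py; python3 fit1.py
```

```text
flash [ 0.458  -0.3334  0.018   0.0385]
[[-0.3, 0.6], [-0.6, 0.7], [-0.2, 0.1], [0.1, -0.2], [0.6, 1.4], [-0.7, -0.7], [-0.9, -0.1], [0.3, -0.3], [-1.3, -0.2], [0.4, -0.6]]
roof [ 5.107e-01  1.861e-01  1.453e-01 -2.000e-04]
[[0.7, 0.2], [0.3, -0.5], [-0.1, 1.2], [-0.9, -0.6], [0.5, 0.0], [-0.2, -0.1], [1.6, -1.1], [-0.3, 1.5], [-0.6, 0.2]]
```

Request:
move_arm:
  plan: [1, 0.9, -0.3, 0, 0, -0.11, 2, 1.8, -0.7, 0, 0, -0.22, 3, 2.7, -1.1, 0, 0, -0.34, 4.03, 3.6, -1.5, 0, 0, -0.454, 4.03, 3.6, -1.5, 0, 0, -0.454, 4.03, 3.6, -1.5, 0, 0, -0.454]
  grip: 85

```text
time_s: 0.85
eef_pos: [0.4604, -0.3314, 0.1549]
eef_rot: [-0.001, 1.0, 0.008, -0.001]
wrist_force: [-1.1, 0.2, -0.2]
opening: 0.99
grasp_force: 0.0
```

Request:
move_arm:
  plan: [0, 0, -0.9, 0, 0, 0, 0, 0, -1.8, 0, 0, 0, 0, 0, -2.2, 0, 0, 0, 0, 0, -2.44, 0, 0, 0, 0, 0, -2.44, 0, 0, 0, 0, 0, -2.44, 0, 0, 0]

```text
time_s: 1.6
eef_pos: [0.4602, -0.3348, 0.0355]
eef_rot: [0.001, 1.0, 0.006, 0.001]
wrist_force: [0.4, -0.4, 0.2]
opening: 0.996
grasp_force: 0.0
```

```bash
python3 - <<'E'
from h import *
o=ctrl.get_obs();print(o['eef_pos'],o['wrist_force'],o['opening'])
t=snap('top','top2.png');s=snap('side','side2.png')
f=lambda im,x,y,w,h,k:cv2.resize(im[y:y+h,x:x+w,::-1],None,fx=k,fy=k,interpolation=cv2.INTER_CUBIC)
cv2.imwrite('pics/crop2.png',np.hstack([f(t['pixels'],330,190,100,90,4),f(s['pixels'],335,150,100,90,4)]))
E
```

```text
[ 0.46024605 -0.33479894  0.03552098] [ 0.36237195 -0.39087033  0.20268195] 0.9960385717994474
```

View pics/crop2.png

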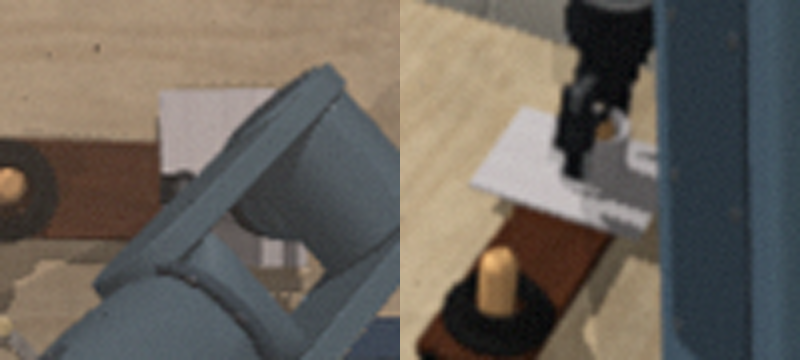

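```bash
python3 - <<'E'
from h import *
s=load('side2.png')
print(proj(s,[[.460,-.335+.05,.0485],[.46,-.335+.0425,.0485],[.458,-.3334,.075]])) 
E
```

```text
[[377.41449077 194.47501935]
 [378.31821951 193.18606014]
 [384.55098239 180.31387645]]
```

Request:
move_arm:
  plan: [0, 0, 0, 0, 0, 0, 0, 0, 0, 0, 0, 0, 0, 0, 0, 0, 0, 0, 0, 0, 0, 0, 0, 0, 0, 0, 0, 0, 0, 0, 0, 0, 0, 0, 0, 0]
  grip: 35

```text
time_s: 2.45
eef_pos: [0.4601, -0.334, 0.0351]
eef_rot: [0.0, 1.0, 0.006, 0.0]
wrist_force: [-0.3, 1.5, 5.2]
opening: 0.566
grasp_force: 61.6
```

Request:
move_arm:
  plan: [0, 0, 0.3, 0, 0, 0, 0, 0, 0.8, 0, 0, 0, 0, 0, 1.4, 0, 0, 0, 0, 0, 2.1, 0, 0, 0, 0, 0, 2.9, 0, 0, 0, 0, 0, 3.7, 0, 0, 0, 0, 0.4, 4.2, 0, -0.04, 0, 0, 1.0, 4.5, 0, -0.08, 0, 0, 1.7, 4.6, 0, -0.12, 0, 0, 2.5, 4.6, 0, -0.1745, 0]

```text
time_s: 3.7
eef_pos: [0.4599, -0.2079, 0.2657]
eef_rot: [0.001, 0.996, 0.006, 0.089]
wrist_force: [-0.2, 0.5, -1.2]
opening: 0.572
grasp_force: 62.2
```

Request:
move_arm:
  plan: [-0.1, 0.8, 0, 0, 0, 0, -0.2, 1.6, 0, 0, 0, 0, -0.3, 2.5, 0, 0, 0, 0, -0.4, 3.4, 0, 0, 0, 0, -0.5, 4.3, 0, 0, 0, 0, -0.5, 5.2, 0, 0, 0, 0, -0.5, 6.1, 0, 0, 0, 0, -0.5, 6.9, 0, 0, 0, 0, -0.5, 7.5, 0, 0, 0, 0, -0.5, 7.9, 0, 0, 0, 0]

```text
time_s: 4.95
eef_pos: [0.4341, 0.1878, 0.2648]
eef_rot: [0.0, 0.996, 0.007, 0.087]
wrist_force: [0.6, -0.3, -1.2]
opening: 0.568
grasp_force: 62.2
```

Request:
move_arm:
  plan: [0, 0, 0, 0, 0, 0, 0, 0, 0, 0, 0, 0]

```text
time_s: 5.2
eef_pos: [0.4345, 0.1859, 0.2645]
eef_rot: [0.001, 0.996, 0.006, 0.087]
wrist_force: [-0.5, 0.1, -1.6]
opening: 0.572
grasp_force: 62.3
```

```bash
python3 - <<'E'
from h import *
o=ctrl.get_obs();print(o['eef_pos'],o['eef_rot'],o['wrist_force'],o['opening'])
t=snap('top','top3.png');s=snap('side','side3.png')
f=lambda im,x,y,w,h,k:cv2.resize(im[y:y+h,x:x+w,::-1],None,fx=k,fy=k,interpolation=cv2.INTER_CUBIC)
cv2.imwrite('pics/crop3.png',np.hstack([f(t['pixels'],170,140,130,150,3),f(s['pixels'],190,150,130,150,3)]))
E
```

```text
[0.43453766 0.18587192 0.26448416] [6.78037110e-04 9.96178222e-01 6.00571587e-03 8.71345022e-02] [-0.51410318  0.09774135 -1.61333995] 0.5721647704451477
```

View pics/crop3.png

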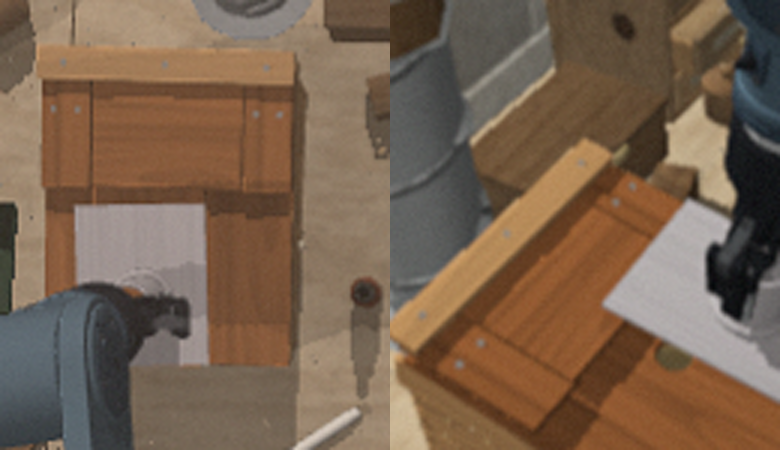

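Held. The plate's far edge runs from (76,204) to (206,206) in the top crop, and its far-left corner is at (604,305) in the side crop. I'll fit the held plate relative to the TCP.

```bash
cat > fit3.py <<'E'
from h import *
t,s=load('top3.png'),load('side3.png')
u=lambda a,x0,y0,k,ox,oy:(np.array(a,float)-[ox,oy]+.5)/k-.5+[x0,y0]
ft=u([(76,204),(206,206),(209,364)],170,140,3,0,0); fs=u([(604,305),(690,198)],190,150,3,390,0)
F=np.array([[90,60,2.5],[90,-60,2.5],[-60,-60,2.5],[90,60,2.5],[90,-60,2.5]])/1e3
def r(p):
    P=(R.from_rotvec([0,0,p[3]])*R.from_rotvec([0,p[4],0])).apply(F)+p[:3]
    return np.concatenate([(proj(t,P[:3])-ft).ravel(),(proj(s,P[3:])-fs).ravel()])
o=least_squares(lambda p:np.append(r(p),(p[4]+.1745)*30),[.43,.186,.25,0,-.1745]);print('flash',o.x.round(4));print(r(o.x).reshape(-1,2).round(1).tolist())
lt=u([(290,364),(291,191),(44,187),(39,80),(295,82)],170,140,3,0,0)
Lt=np.array([[-139,-125,0],[45,-125,16],[45,125,16]])/1e3
hs=u([(675,353),(575,379)],190,150,3,390,0)
ht=u([(132,446),(26,562)],175,145,2.6,0,260); hs1=u([(568,464),(754,449)],180,190,2.6,296,260)
H=np.array([[0,0,0],[-139,125,0]])/1e3; H1=np.array([[0,0,0],[-139,-125,0]])/1e3
r2=lambda p:np.concatenate([(proj(t,pose(p,Lt,.1745))-lt[:3]).ravel(),(proj(t,pose(p,H,.1745))-ht).ravel(),(proj(s,pose(p,H1,.1745))-hs1).ravel(),(proj(s,pose(p,H1[:1],.1745))-hs[:1]).ravel()])
o2=least_squares(r2,[.5,.186,.145,0],loss='soft_l1');print('roof',o2.x.round(4));print(r2(o2.x).reshape(-1,2).round(1).tolist())
ob=ctrl.get_obs();Rt=R.from_quat(ob['eef_rot'],scalar_first=True)
Rf=R.from_rotvec([0,0,o.x[3]])*R.from_rotvec([0,o.x[4],0])
print('tcp in flash',Rf.inv().apply(ob['eef_pos']-o.x[:3]).round(4), 'flash in tool',(Rt.inv()*Rf).as_matrix().round(3).tolist())
E
python3 fit3.py
```

```text
flash [ 0.4362  0.1851  0.243   0.0326 -0.1799]
[[0.2, 0.7], [0.2, -0.2], [0.2, 0.6], [-0.6, -0.5], [-0.3, 0.5]]
roof [0.5106 0.1864 0.1445 0.0051]
[[-0.0, 1.2], [-0.1, -0.3], [-0.7, -0.7], [0.7, 0.3], [0.5, -0.3], [-0.3, 0.2], [1.5, -1.1], [-0.6, 1.0]]
tcp in flash [0.0025 0.0005 0.0213] flash in tool [[1.0, -0.021, -0.005], [-0.021, -1.0, 0.006], [-0.005, -0.006, -1.0]]
```

```bash
cat > edge.py <<'E'
from h import *
from scipy.ndimage import map_coordinates, gaussian_filter
def edge(img,a,b,half=4,n=40,lo=.1,hi=.9,sgn=0):
    """subpixel edge near the line a-b: returns end points of the fitted line"""
    a,b=np.array(a,float),np.array(b,float);d=(b-a)/np.linalg.norm(b-a);m=np.array([-d[1],d[0]])
    s=np.linspace(lo,hi,n)[:,None]; o=np.arange(-half,half+.01,.1)
    pts=(a+(b-a)*s)[:,None]+m*o[None,:,None]
    v=gaussian_filter(map_coordinates(img,[pts[...,1],pts[...,0]],order=1),[0,4])
    g=np.gradient(v,axis=1); g=np.abs(g) if sgn==0 else np.maximum(g*sgn,0)
    off=o[g.argmax(1)]; x=(s[:,0]-.5)
    k=np.abs(off-np.median(off))<2
    for _ in range(3):
        p=np.polyfit(x[k],off[k],1); e=off-np.polyval(p,x); k=np.abs(e)<max(.4,1.5*np.std(e[k]))
    return a+m*np.polyval(p,-.5),b+m*np.polyval(p,.5),k.sum(),np.std(e[k])
E
cat > e3.py <<'E'
from edge import *
t,s=load('top3.png'),load('side3.png')
sat=lambda c:(c['pixels'][...,0].astype(float)-c['pixels'][...,2]); lum=lambda c:c['pixels'].sum(2)/3.
def FL(p,P): return (R.from_rotvec([0,0,p[3]])*R.from_rotvec([0,p[4],0])).apply(np.array(P)/1e3)+p[:3]
def dist(pts,e): # signed dist of points from the line e
    d=(e[1]-e[0])/np.linalg.norm(e[1]-e[0]); return (pts-e[0])@np.array([-d[1],d[0]])
p0=[.4362,.1851,.243,.0326,-.1799]
segs=[(t,[[90,60,2.5],[90,-60,2.5]],.1,.95),(t,[[90,-60,2.5],[-60,-60,2.5]],.05,.6),(t,[[90,60,2.5],[20,60,2.5]],.05,.7),(s,[[90,60,2.5],[90,-60,2.5]],.1,.8),(s,[[90,60,2.5],[-20,60,2.5]],.05,.8)]
E=[]
for c,P,l,h in segs:
    q=proj(c,FL(p0,P)); e=edge(sat(c),*q,lo=l,hi=h); E.append(e); print(e[2],round(e[3],2),(dist(q,e)).round(2))
r=lambda p:np.append(np.concatenate([dist(proj(c,FL(p,P)),e) for (c,P,l,h),e in zip(segs,E)]),(p[4]+.1745)*30)
o=least_squares(r,p0,loss='soft_l1',f_scale=.5);print('flash',o.x.round(4),r(o.x).round(2))
# roof, first pictures
t,s=load('top1.png'),load('side1.png')
p0=[.5106,.1864,.1445,.004]
segr=[(t,[[45,-74,16],[45,74,16]],lum,.1,.9),(t,[[45,-77,16],[45,-124,16]],lum,.1,.9),(t,[[-139,-125,0],[-139,125,0]],lum,.05,.95),(t,[[-139,-125,0],[30,-125,0]],lum,.1,.9),(t,[[-139,125,0],[30,125,0]],lum,.1,.9),(s,[[-139,-125,0],[-139,125,0]],lum,.05,.6),(s,[[-139,-125,0],[30,-125,0]],lum,.1,.9),(s,[[45,-74,16],[45,74,16]],lum,.1,.9)]
E2=[]
for c,P,ch,l,h in segr:
    q=proj(c,pose(p0,np.array(P)/1e3,.1745)); e=edge(ch(c),*q,lo=l,hi=h,half=3); E2.append(e); print(e[2],round(e[3],2),dist(q,e).round(2))
r2=lambda p:np.concatenate([dist(proj(c,pose(p,np.array(P)/1e3,.1745)),e) for (c,P,ch,l,h),e in zip(segr,E2)])
o2=least_squares(r2,p0,loss='soft_l1',f_scale=.5);print('roof',o2.x.round(4),r2(o2.x).round(2))
# hole centroid
for c in (t,s):
    h=proj(c,np.array([o2.x[:3]]))[0]; x,y=np.round(h).astype(int); w=sat(c)[y-7:y+8,x-7:x+8]; m=np.median(w)-w; m=np.where(m>.4*m.max(),1,0); yy,xx=np.mgrid[-7:8,-7:8]
    print('hole pred',h.round(1),'seen',(x+(xx*m).sum()/m.sum()).round(1),(y+(yy*m).sum()/m.sum()).round(1),m.sum())
E
python3 e3.py
```

```text
40 0.04 [0.79 0.64]
40 0.03 [-0.16 -0.76]
39 0.05 [-0.81 -1.08]
40 0.07 [0.47 0.82]
40 0.13 [-1.27 -0.47]
flash [ 0.4379  0.1872  0.2437  0.0353 -0.1666] [ 0.16 -0.1   0.6  -0.02 -0.08 -0.32 -0.16  0.12 -0.17  0.15  0.24]
37 0.19 [-0.54 -0.26]
40 0.07 [-0.95 -0.55]
30 0.21 [-0.2   0.19]
24 0.04 [-0.15  0.61]
40 0.03 [0.79 0.79]
24 0.25 [ 0.35 -0.3 ]
34 0.21 [-0.87 -0.98]
40 0.11 [-0.31 -0.6 ]
roof [0.5096 0.1869 0.1487 0.0014] [-0.76 -0.35 -0.73 -0.29 -0.67 -0.07 -0.59  0.32  0.08  0.22  0.35  0.
 -0.08 -0.09  0.11  0.01]
hole pred [225.6 216.7] seen 225.3 215.7 79
hole pred [284.2 267.5] seen 283.9 268.1 80
```

Request:
move_arm:
  plan: [0.03, 0.01, -0.5, 0, 0, -0.033, 0.06, 0.01, -1.1, 0, 0, -0.033, 0.09, 0.01, -1.6, 0, 0, -0.033, 0.12, 0.01, -1.9, 0, 0, -0.033, 0.12, 0.01, -1.96, 0, 0, -0.033, 0.12, 0.01, -1.96, 0, 0, -0.033, 0.12, 0.01, -1.96, 0, 0, -0.033]

```text
time_s: 6.18
eef_pos: [0.4415, 0.1869, 0.1674]
eef_rot: [0.002, 0.996, -0.011, 0.088]
wrist_force: [-0.0, -0.6, -0.8]
opening: 0.566
grasp_force: 62.4
```

Request:
move_arm:
  plan: [0, 0, -0.04, 0, 0, 0, 0, 0, -0.08, 0, 0, 0, 0, 0, -0.12, 0, 0, 0, 0, 0, -0.12, 0, 0, 0]

```text
time_s: 6.68
eef_pos: [0.4406, 0.1867, 0.16]
eef_rot: [0.002, 0.996, -0.011, 0.087]
wrist_force: [0.7, 0.5, -1.6]
opening: 0.567
grasp_force: 62.4
```

Request:
move_arm:
  plan: [0, 0, -0.03, 0, 0, 0, 0, 0, -0.06, 0, 0, 0, 0, 0, -0.06, 0, 0, 0, 0, 0, -0.06, 0, 0, 0]

```text
time_s: 7.18
eef_pos: [0.4408, 0.1867, 0.1573]
eef_rot: [0.002, 0.996, -0.011, 0.087]
wrist_force: [-0.7, 0.7, -1.5]
opening: 0.57
grasp_force: 62.4
```

Request:
move_arm:
  plan: [0, 0, -0.03, 0, 0, 0, 0, 0, -0.03, 0, 0, 0, 0, 0, -0.03, 0, 0, 0]

```text
time_s: 7.55
eef_pos: [0.4409, 0.1867, 0.1569]
eef_rot: [0.002, 0.996, -0.011, 0.087]
wrist_force: [-8.1, -4.0, 9.2]
opening: 0.565
grasp_force: 63.5
```

Contact came about 5 mm early and with a sideways force, so I'll look before sliding.

```bash
python3 - <<'E'
from h import *
o=ctrl.get_obs();print(o['eef_pos'],o['eef_rot'],o['wrist_force'],o['torque'])
t=snap('top','top4.png');s=snap('side','side4.png')
f=lambda im,x,y,w,h,k:cv2.resize(im[y:y+h,x:x+w,::-1],None,fx=k,fy=k,interpolation=cv2.INTER_CUBIC)
cv2.imwrite('pics/crop4.png',np.hstack([f(t['pixels'],170,150,120,140,3.3)[:460],f(s['pixels'],220,190,120,140,3.3)[:460]]))
E
```

```text
[0.44086772 0.18668432 0.15691364] [ 0.00204217  0.99612612 -0.01055572  0.08727634] [-8.10234679 -3.97115931  9.19202003] [0.09024061 0.86927745 0.03512653]
```

View pics/crop4.png

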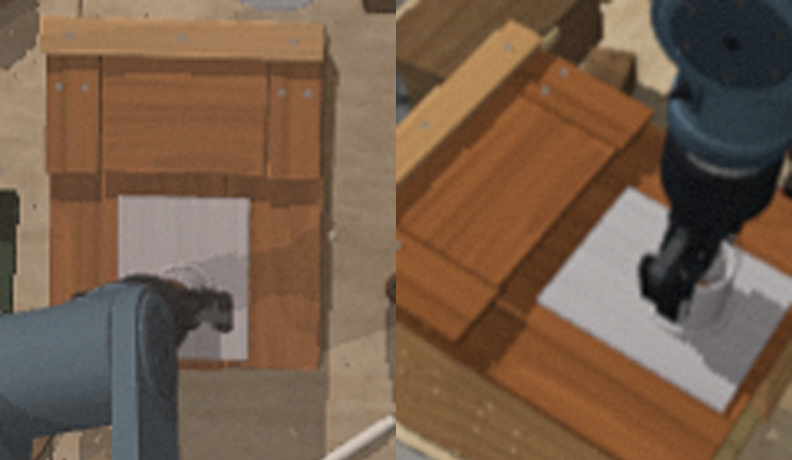

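The plate lies on the roof, 20-odd mm short of the butt, and looks square. I'll fit it against the roof in the same pictures.

```bash
cat > rel.py <<'E'
from edge import *
import sys
def roofrel(n,xc,segs,free=False):
    """plate pose in roof frame (x,y,yaw), plate on roof; roof pose fitted in the same pictures"""
    C={'t':load('top%d.png'%n),'s':load('side%d.png'%n)}; t,s=C['t'],C['s']
    sat=lambda c:(c['pixels'][...,0].astype(float)-c['pixels'][...,2]); lum=lambda c:c['pixels'].sum(2)/3.
    def dist(pts,e):
        d=(e[1]-e[0])/np.linalg.norm(e[1]-e[0]); return (pts-e[0])@np.array([-d[1],d[0]])
    rp=[.5105,.1868,.1495,.0014]
    segr=[('t',[[45,-74,16],[45,74,16]]),('t',[[-139,-125,0],[30,-125,0]]),('t',[[-139,125,0],[30,125,0]]),('s',[[45,-74,16],[45,74,16]]),('t',[[45,-77,16],[45,-124,16]]),('t',[[45,77,16],[45,124,16]])]
    E2=[]
    for k,P in segr:
        q=proj(C[k],pose(rp,np.array(P)/1e3,.1745)); e=edge(lum(C[k]),*q,lo=.08,hi=.92,half=3); E2.append(e); print('r',k,e[2],round(e[3],2),dist(q,e).round(1))
    def fl(p,P): return np.c_[R.from_euler('z',p[2]).apply(np.array(P)/1e3)]+[p[0],p[1],0]
    E=[]; p0=[xc,0,0.]
    for k,P,l,h in segs:
        q=proj(C[k],pose(rp,fl(p0,P),.1745)); e=edge(sat(C[k]),*q,lo=l,hi=h,half=5); E.append(e); print('f',k,e[2],round(e[3],2),dist(q,e).round(1))
    def r(v): 
        return np.concatenate([dist(proj(C[k],pose(v[:4],np.array(P)/1e3,.1745)),e) for (k,P),e in zip(segr,E2)]+[dist(proj(C[k],pose(v[:4],fl(v[4:],P),.1745)),e) for (k,P,l,h),e in zip(segs,E)])
    o=least_squares(r,rp+p0,loss='soft_l1',f_scale=.5); print('roof',o.x[:4].round(4),'plate x,y,yaw',o.x[4:].round(4)); print(r(o.x).round(1))
E
python3 - <<'E'
from rel import *
roofrel(4,-.068,[('t',[[90,60,2.5],[90,-60,2.5]],.05,.95),('t',[[90,-60,2.5],[-60,-60,2.5]],.05,.6),('t',[[90,60,2.5],[20,60,2.5]],.05,.8),('s',[[90,60,2.5],[90,-60,2.5]],.05,.9),('s',[[90,60,2.5],[-60,60,2.5]],.05,.9)])
E
```

```text
r t 34 0.16 [-0.5 -0. ]
r t 23 0.05 [-0.6  0.4]
r t 30 0.03 [0.  0.1]
r s 40 0.14 [0.6 0.5]
r t 40 0.06 [-1.  -0.7]
r t 38 0.07 [0.2 0.7]
f t 40 0.12 [0.4 0.1]
f t 40 0.17 [ 0.4 -0.1]
f t 40 0.03 [-0.4 -0.2]
f s 40 0.09 [-0.2  0.1]
f s 40 0.1 [-1.2 -0.9]
roof [0.51   0.1875 0.1472 0.0031] plate x,y,yaw [-0.0666  0.0005  0.0007]
[-0.7 -0.3 -0.7  0.2  0.1  0.1 -0.  -0.2 -0.8 -0.5 -0.1  0.4  0.2 -0.2
  0.7  0.1 -0.2 -0.  -0.1  0.1 -0.2 -0. ]
```

Request:
move_arm:
  plan: [-0.01, 0, 0.03, 0, 0, 0, -0.01, 0, 0.06, 0, 0, 0, -0.01, 0, 0.06, 0, 0, 0, -0.01, 0, 0.06, 0, 0, 0]

```text
time_s: 8.15
eef_pos: [0.4402, 0.1867, 0.1586]
eef_rot: [0.002, 0.996, -0.011, 0.087]
wrist_force: [-0.0, 0.5, -1.6]
opening: 0.568
grasp_force: 62.4
```

Request:
move_arm:
  plan: [0.1, 0, 0.018, 0, 0, 0, 0.2, 0, 0.035, 0, 0, 0, 0.3, 0, 0.053, 0, 0, 0, 0.4, 0, 0.07, 0, 0, 0, 0.5, 0, 0.088, 0, 0, 0, 0.6, 0, 0.106, 0, 0, 0, 0.6, 0, 0.106, 0, 0, 0, 0.6, 0, 0.106, 0, 0, 0]

```text
time_s: 9.15
eef_pos: [0.4701, 0.1867, 0.164]
eef_rot: [0.002, 0.996, -0.011, 0.087]
wrist_force: [-0.5, -0.1, -0.9]
opening: 0.567
grasp_force: 62.4
```

```bash
python3 - <<'E'
from h import *
t=snap('top','top5.png');s=snap('side','side5.png')
f=lambda im,x,y,w,h,k:cv2.resize(im[y:y+h,x:x+w,::-1],None,fx=k,fy=k,interpolation=cv2.INTER_CUBIC)
cv2.imwrite('pics/crop5.png',np.hstack([f(t['pixels'],170,150,120,140,3.3)[:460],f(s['pixels'],220,190,100,115,4)[:460]]))
E
```

```text
(no output)
```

View pics/crop5.png

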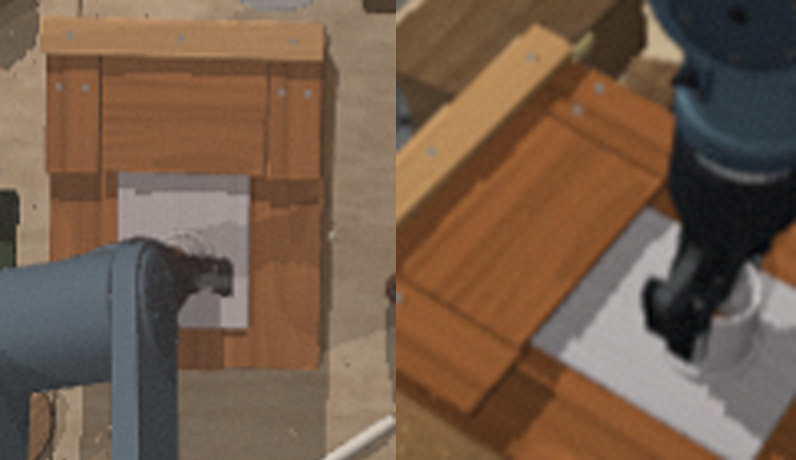

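The far edge is under the butt and the force is about zero. Before the last 36 mm I'll pin the hole down against the plate more carefully.

```bash
python3 - <<'E'
from edge import *
H=[]
for n,g in (('top1',(225.4,216)),('side1',(284,268))):
    c=load(n+'.png'); im=c['pixels'].astype(np.float32); 
    big=cv2.resize(im[int(g[1])-11:int(g[1])+12,int(g[0])-11:int(g[0])+12],None,fx=8,fy=8,interpolation=cv2.INTER_CUBIC)
    for nm,ch in (('sat',big[...,0]-big[...,2]),('hue',np.arctan2(big[...,1]-big[...,2],big[...,0]-big[...,2]))):
        bg=np.median(ch); 
        d=np.abs(ch-bg); m=(d>.5*np.percentile(d,97)).astype(np.uint8)
        k,l,st,ce=cv2.connectedComponentsWithStats(m); i=1+st[1:,4].argmax()
        cnt=max(cv2.findContours((l==i).astype(np.uint8),cv2.RETR_EXTERNAL,cv2.CHAIN_APPROX_NONE)[0],key=len); el=cv2.fitEllipse(cv2.convexHull(cnt))
        cen=(np.array(el[0])+.5)/8-.5+[int(g[0])-11,int(g[1])-11]; print(n,nm,cen.round(2),(np.array(el[1])/8).round(1))
    H.append(cen)
    P=pose([.51,.1872,.1485,.002],np.array([[.015*np.cos(a),.015*np.sin(a),0] for a in np.linspace(0,6.28,60)]),.1745); e=cv2.fitEllipse(proj(c,P).astype(np.float32)); print(' model ellipse',np.round(e[0],2),np.round(e[1],1))
    J=proj(c,pose([.51,.1872,.1485,.002],np.array([[0,0,0],[.001,0,0],[0,.001,0],[0,0,.001]]),.1745)); print(' px per mm x,y,z',(J[1:]-J[0]).round(3).tolist())
E
```

```text
top1 sat [225.6  216.17] [ 9.3 10.4]
top1 hue [225.73 216.55] [9.4 9.9]
 model ellipse [225.56 216.58] [9.7 9.9]
 px per mm x,y,z [[0.004, -0.326], [-0.328, -0.008], [-0.072, 0.031]]
side1 sat [284.06 267.85] [10.6 12.3]
side1 hue [284.24 268.19] [ 8.9 11.6]
 model ellipse [283.96 267.67] [10.6 12.6]
 px per mm x,y,z [[-0.35, -0.205], [-0.229, 0.287], [0.038, -0.236]]
```

The hole agrees with the model to within about 1 mm, so I'll finish the slide.

Request:
move_arm:
  plan: [0.1, 0, 0.018, 0, 0, 0, 0.2, 0, 0.035, 0, 0, 0, 0.3, 0, 0.053, 0, 0, 0, 0.4, -0.005, 0.07, 0, 0, 0, 0.5, -0.005, 0.088, 0, 0, 0, 0.6, -0.01, 0.106, 0, 0, 0, 0.68, -0.01, 0.12, 0, 0, 0, 0.73, -0.01, 0.129, 0, 0, 0, 0.73, -0.01, 0.129, 0, 0, 0, 0.73, -0.01, 0.129, 0, 0, 0]

```text
time_s: 10.5
eef_pos: [0.5066, 0.1863, 0.1705]
eef_rot: [0.002, 0.996, -0.011, 0.087]
wrist_force: [-0.1, -0.3, -1.9]
opening: 0.57
grasp_force: 62.4
```

```bash
python3 - <<'E'
from h import *
t=snap('top','top6.png');s=snap('side','side6.png')
f=lambda im,x,y,w,h,k:cv2.resize(im[y:y+h,x:x+w,::-1],None,fx=k,fy=k,interpolation=cv2.INTER_CUBIC)
cv2.imwrite('pics/crop6.png',np.hstack([f(t['pixels'],170,150,120,140,3.3)[:460],f(s['pixels'],220,190,100,115,4)[:460]]))
E
python3 - <<'E'
from rel import *
roofrel(6,0.,[('t',[[-60,-60,2.5],[-60,60,2.5]],.05,.45),('t',[[35,-60,2.5],[-60,-60,2.5]],.05,.95),('t',[[35,60,2.5],[10,60,2.5]],.05,.8),('s',[[30,60,2.5],[-60,60,2.5]],.05,.95),('s',[[-60,60,2.5],[-60,-60,2.5]],.05,.6)])
E
```

```text
r t 32 0.23 [ 0.5 -0. ]
r t 23 0.05 [-0.6  0.4]
r t 29 0.78 [-0.3  0.3]
r s 23 0.47 [-2.  3.]
r t 40 0.07 [-1.1 -0.6]
r t 38 0.05 [0.3 0.7]
f t 37 0.15 [ 1.2 -0.5]
f t 40 0.03 [0.1 0.6]
f t 24 0.17 [-0.7  1.9]
f s 40 0.1 [-0.5 -0.3]
f s 40 0.11 [-1.7 -0.9]
roof [0.5093 0.1876 0.146  0.0071] plate x,y,yaw [-0.0005 -0.0014 -0.0005]
[ 0.1 -0.7 -0.5  0.2 -0.   0.3 -2.9  1.7 -0.7 -0.3 -0.4 -0.1  0.8 -1.2
 -0.2  0.1 -0.8  1.7 -0.   0.  -0.2  0.2]
```

View pics/crop6.png

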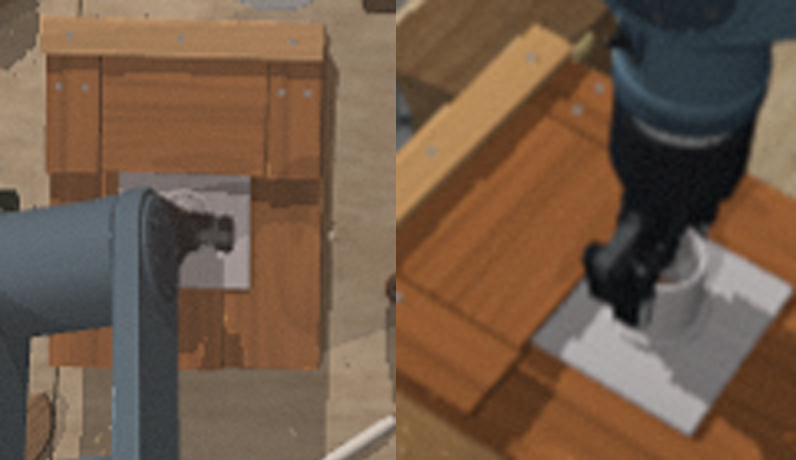

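```bash
cat > rel2.py <<'E'
from edge import *
def rel2(n,h,rp=(.5102,.1874,.1480,.003)):
    C={'t':load('top%d.png'%n),'s':load('side%d.png'%n)}
    sat=lambda c:(c['pixels'][...,0].astype(float)-c['pixels'][...,2])
    z=2.5+h
    segs=[('t',[[-60,-60,z],[-60,60,z]],.05,.38),('t',[[35,-60,z],[-60,-60,z]],.05,.95),('s',[[30,60,z],[-60,60,z]],.05,.95),('s',[[-60,60,z],[-60,-60,z]],.05,.6)]
    def fl(p,P): return pose(rp,R.from_euler('z',p[2]).apply(np.array(P)/1e3)+[p[0],p[1],0],.1745)
    def ends(p,P,l,h): a,b=np.array(P,float); return proj(C[k_],fl(p,[a+(b-a)*l,a+(b-a)*h]))
    dist=lambda q,e:(q-e[0])@np.array([-(e[1]-e[0])[1],(e[1]-e[0])[0]])/np.linalg.norm(e[1]-e[0])
    E=[]
    for k_,P,l,hh in segs: 
        a,b=np.array(P,float); S=[a+(b-a)*l,a+(b-a)*hh]; e=edge(sat(C[k_]),*proj(C[k_],fl([0,0,0],S)),lo=0,hi=1,half=4,sgn=0); E.append((k_,S,e)); print(k_,e[2],round(e[3],2))
    for w in ('ts','t','s'):
        r=lambda p:np.concatenate([dist(proj(C[k],fl(p,S)),e) for k,S,e in E if k in w])
        o=least_squares(r,[0,0,0.]); print(w,'plate x,y,yaw',o.x.round(4),r(o.x).round(2))
E
python3 -c "
from rel2 import *
rel2(6,1.7)"
```

```text
t 36 0.15
t 40 0.03
s 40 0.1
s 40 0.1
ts plate x,y,yaw [-0.0025 -0.0003  0.0071] [ 0.25 -0.39  0.41  0.54 -0.36 -0.44 -0.11  0.01]
t plate x,y,yaw [-0.0022 -0.0018  0.0026] [ 0.29 -0.29 -0.13  0.13]
s plate x,y,yaw [-0.0026  0.0007  0.0076] [ 0.05 -0.04 -0.05  0.05]
```

```bash
python3 - <<'E'
from edge import *
rp=(.5102,.1874,.1480,.003)
sat=lambda c:(c['pixels'][...,0].astype(float)-c['pixels'][...,2])
def run(n,x0,h,L):
    for k,P,l,hh,ax in L:
        c=load(('top' if k=='t' else 'side')+'%d.png'%n); a,b=np.array(P,float)+[0,0,h]; S=[a+(b-a)*l,a+(b-a)*hh]
        f=lambda dx,dy:proj(c,pose(rp,np.array(S)/1e3+[x0+dx,dy,0],.1745))
        e=edge(sat(c),*f(0,0),lo=0,hi=1,half=4); d=(e[1]-e[0])/np.linalg.norm(e[1]-e[0]); m=np.array([-d[1],d[0]])
        D=lambda q:(q-e[0])@m
        g=(D(f(.001,0))-D(f(0,0))) if ax=='x' else (D(f(0,.001))-D(f(0,0)))
        print(n,k,P,ax,'offset mm at ends',(-D(f(0,0))/g).round(2),e[2],round(e[3],2))
# pic4: plate at nominal -67 ; pic6 nominal 0
near_t=('t',[[-60,-60,2.5],[-60,60,2.5]],.05,.38,'x'); far_t=('t',[[90,60,2.5],[90,-60,2.5]],.05,.95,'x')
far_s=('s',[[90,60,2.5],[90,-60,2.5]],.05,.8,'x'); near_s=('s',[[-60,60,0],[-60,-60,0]],.05,.55,'x')
left_s=('s',[[30,60,0],[-60,60,0]],.05,.95,'y'); right_t=('t',[[35,-60,2.5],[-60,-60,2.5]],.05,.95,'y')
left_t=('t',[[90,60,2.5],[20,60,2.5]],.05,.8,'y')
run(4,-.0667,0,[near_t,far_t,far_s,near_s,left_s,right_t,left_t]); run(6,0,1.5,[near_t,near_s,left_s,right_t])
E
```

```text
4 t [[-60, -60, 2.5], [-60, 60, 2.5]] x offset mm at ends [-2.55 -1.49] 39 0.13
4 t [[90, 60, 2.5], [90, -60, 2.5]] x offset mm at ends [ 0.48 -0.71] 40 0.13
4 s [[90, 60, 2.5], [90, -60, 2.5]] x offset mm at ends [-0.69 -0.3 ] 40 0.08
4 s [[-60, 60, 0], [-60, -60, 0]] x offset mm at ends [-3.55 -2.66] 40 0.11
4 s [[30, 60, 0], [-60, 60, 0]] y offset mm at ends [-0.05 -0.29] 40 0.09
4 t [[35, -60, 2.5], [-60, -60, 2.5]] y offset mm at ends [-0.52 -0.29] 40 0.17
4 t [[90, 60, 2.5], [20, 60, 2.5]] y offset mm at ends [1.03 0.55] 40 0.03
6 t [[-60, -60, 2.5], [-60, 60, 2.5]] x offset mm at ends [-2.84 -1.2 ] 37 0.17
6 s [[-60, 60, 0], [-60, -60, 0]] x offset mm at ends [-2.64 -1.88] 40 0.1
6 s [[30, 60, 0], [-60, 60, 0]] y offset mm at ends [-0.64 -1.02] 40 0.1
6 t [[35, -60, 2.5], [-60, -60, 2.5]] y offset mm at ends [-1.21 -2.28] 40 0.04
```

Request:
move_arm:
  plan: [0.017, 0.01, 0.003, 0, 0, 0, 0.02, 0.01, -0.02, 0, 0, 0, 0.024, 0.01, -0.04, 0, 0, 0, 0.024, 0.01, -0.04, 0, 0, 0, 0.024, 0.01, -0.04, 0, 0, 0]

```text
time_s: 11.22
eef_pos: [0.5079, 0.1867, 0.1689]
eef_rot: [0.002, 0.996, -0.011, 0.087]
wrist_force: [-4.6, -2.4, 5.2]
opening: 0.572
grasp_force: 62.9
```

Request:
move_arm:
  plan: [0.004, 0, -0.02, 0, 0, 0, 0.004, 0, -0.02, 0, 0, 0, 0.004, 0, -0.02, 0, 0, 0]

```text
time_s: 11.6
eef_pos: [0.508, 0.1867, 0.1687]
eef_rot: [0.002, 0.996, -0.011, 0.087]
wrist_force: [-10.9, -4.6, 12.5]
opening: 0.567
grasp_force: 63.8
```

```bash
python3 - <<'E'
from h import *
o=ctrl.get_obs();print({k:np.round(o[k],3) for k in('eef_pos','eef_rot','wrist_force','torque','q')})
E
```

```text
{'eef_pos': array([0.508, 0.187, 0.169]), 'eef_rot': array([ 0.002,  0.996, -0.011,  0.087]), 'wrist_force': array([-10.851,  -4.599,  12.537]), 'torque': array([0.13 , 1.162, 0.01 ]), 'q': array([ 0.152,  0.065,  1.88 , -0.038,  1.025,  1.761])}
```

Request:
move_arm:
  plan: [-0.01, -0.005, -0.01, 0, 0, 0, -0.02, -0.01, -0.02, 0, 0, 0, -0.02, -0.01, -0.02, 0, 0, 0, -0.02, -0.01, -0.02, 0, 0, 0]

```text
time_s: 12.1
eef_pos: [0.508, 0.1866, 0.1687]
eef_rot: [0.002, 0.996, -0.011, 0.088]
wrist_force: [-7.7, -2.1, 14.6]
opening: 0.568
grasp_force: 63.9
```

Request:
move_arm:
  plan: [-0.015, -0.005, -0.02, 0, 0, 0, -0.03, -0.01, -0.04, 0, 0, 0, -0.03, -0.01, -0.04, 0, 0, 0, -0.03, -0.01, -0.04, 0, 0, 0]

```text
time_s: 12.6
eef_pos: [0.5081, 0.1866, 0.1686]
eef_rot: [0.001, 0.996, -0.01, 0.09]
wrist_force: [-7.5, -0.3, 22.6]
opening: 0.564
grasp_force: 64.6
```

```bash
python3 - <<'E'
from h import *
t=snap('top','top7.png');s=snap('side','side7.png')
f=lambda im,x,y,w,h,k:cv2.resize(im[y:y+h,x:x+w,::-1],None,fx=k,fy=k,interpolation=cv2.INTER_CUBIC)
cv2.imwrite('pics/crop7.png',np.hstack([f(t['pixels'],170,150,120,140,3.3)[:460],f(s['pixels'],220,190,100,115,4)[:460]]))
from rel2 import rel2
rel2(7,0)
o=ctrl.get_obs();print(o['wrist_force'],o['eef_pos'])
E
```

```text
t 38 0.21
t 40 0.04
s 40 0.11
s 40 0.13
ts plate x,y,yaw [-0.0018  0.      0.0078] [ 0.53 -0.68  0.42  0.5  -0.37 -0.39 -0.22  0.11]
t plate x,y,yaw [-0.0011 -0.0015 -0.0059] [ 0.51 -0.51 -0.23  0.24]
s plate x,y,yaw [-0.0018  0.0011  0.0127] [ 0.08 -0.08 -0.09  0.1 ]
[-8.69009079 -0.31211113 21.84768623] [0.50814211 0.18665317 0.168663  ]
```

View pics/crop7.png

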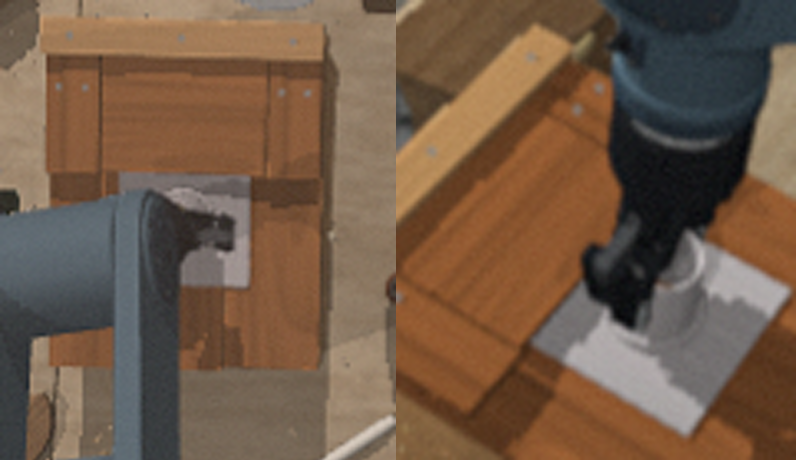

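The plate is tucked under the butt, with its near corner at (690,435) in the side crop. The shingle is unlifted, and the push is about 23 N along the roof normal. I'll hold briefly and check it stays steady.

Request:
move_arm:
  plan: [0, 0, 0, 0, 0, 0, 0, 0, 0, 0, 0, 0, 0, 0, 0, 0, 0, 0, 0, 0, 0, 0, 0, 0, 0, 0, 0, 0, 0, 0, 0, 0, 0, 0, 0, 0, 0, 0, 0, 0, 0, 0, 0, 0, 0, 0, 0, 0]

```text
time_s: 13.7
eef_pos: [0.5081, 0.1866, 0.1686]
eef_rot: [0.001, 0.996, -0.011, 0.09]
wrist_force: [-9.4, -0.1, 23.1]
opening: 0.568
grasp_force: 64.6
```

```bash
python3 -c "
from bench import ctrl
o=ctrl.get_obs();print(o['wrist_force'],o['eef_pos'],o['grasp_force'])
if 10<o['wrist_force'][2]<35 and o['grasp_force']>40: print(ctrl.hand_in())"
```

```text
[-9.4247861  -0.1215164  23.06458865] [0.50813613 0.18662397 0.16863735] 64.56265638582408
the job is handed in; nothing more can be done
None
```

I handed the job in at about 14 s with the flashing tucked under the loose shingle, which looked unlifted in the pictures. By my camera fits the collar is within about 2 mm of the hole centre and the plate about 0.5° off square; it is still gripped and pressed flat with a steady push of about 24 N. No verdict came back.

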